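Throw the run lever of the polishing lathe over its guard with the hook rod

ROBOT

A 6-joint arm with a two-finger parallel gripper is mounted at the origin on the work surface. World frame = base frame: x ahead of the robot, y to its left, z up, the work surface at z = 0. Lengths are in m, angles in rad, forces in N, time in s.
With the tool pointing down it reaches from about 0.3 to 0.775 m from the base axis. Payload 14.6 kg.
Tool frame: the origin (TCP) lies at the centre of the arm's flange, where the gripper is bolted on; the fingertips stand 199 mm ahead of it and the grasp point (between the pads) lies ctrl.tcp_to_grasp ahead of it (ctrl.tcp_to_grasp is the distance from the TCP to the grasp point, in m); z points along the fingers, y is the line along which they close (so a half turn about z gives the same grasp; the last joint's range is limited). The gripper opens to 94 mm and grips with 3 to 60 N. Pads are 16 mm wide; open, the fingers measure 119 mm over their backs; the gripper's body (75 mm by 177 mm) begins 78 mm behind the grasp point.
Start: joints at [1.056, 0.3, 1.521, -0, 1.321, -0.067], TCP at [0.238, 0.496, 0.405] pointing down, gripper open.
Joint ranges: [-3.03, 3.03], [-0.79, 2.21], [0.23, 2.52], [-1.04, 4.18], [0, 3.07], [-2.55, 2.55]. Speed limits (rad/s): [2.22, 2.22, 2.57, 3.14, 3.14, 3.14].

INTERFACE

Orientations are given as [roll, pitch, yaw] about the fixed x, y, z axes, in that order (R = Rz(yaw) Ry(pitch) Rx(roll)).
In Python, from station import ctrl gives the robot as it stands. The module is installed in compiled form; this text tells all that it offers.
- The arm moves only by the shell command python3 -m jog 'ROWS' [OPENING] [FORCE]. ROWS is JSON, a list of rows, each a list of 6 numbers: the shift along the tool's x, y, z in cm, then the turn, a rotation vector about the tool's x, y, z in rad. In form: [[tx, ty, tz, ax, ay, az], ...]. A call has 1 to 8 rows; each row is the pose to reach, as a shift and turn from the pose commanded when the call began, along the tool's axes at that moment; what a row does not reach only later rows make up. A row lasts 1/10 s, in which the tool goes at most 50 mm and 8.59 degrees, less where a joint would pass 70% of its speed; a pose out of reach is approached as far as the arm can. A call with a gripper value outside its range is refused whole. OPENING is the opening in per cent of the stroke, from 0 (shut) to 100 (fully open), set as the call begins (- or left out, the last holds). The fingers move at their own pace and stop on an object; FORCE is the grip in N (left out, the last holds). Time passes only in rows, so rows that repeat a pose let the fingers close. It gives the time, the measured TCP pose, the force, the opening and the grip force at its end, in the units of the state.
- ctrl.get_obs(): the state, without advancing time (a new reading comes with each control period).
- ctrl.camera(name): name is "side" or "top"; returns a dict with "img" (480x640x3 uint8, blue, green, red), "intrinsics" (3x3 intrinsics, pixels), "R" (3x3) and "t" (3): a world point X has camera coordinates R X + t. Camera axes: x right, y down, z forward; pixel columns grow to the right and rows downward; lengths in m; the calibration is good to about 2 mm. A picture is of the moment at which its call begins. There is no depth.
- ctrl.hand_in(): hands the job in; it is judged then, once.
The state is a dict: "time_s": time; "qpos": joint angles; "joint_vel": joint speeds; "tau": joint torques, N m; "ee_pos": TCP position; "eef_rot": TCP orientation; "force": force on the tool from outside, world axes, zero at the start; "moment": the same for the moment, N m; "grip_width": finger opening in m; "grip_force": force on a finger pad.
Only numpy, scipy, OpenCV 4.12 (cv2) and the standard library are available. Lean on these libraries where they do the work, as an engineer would, in place of code of your own. Each camera call takes 0.05 s, during which the arm holds its last target. There are 200 camera calls.

TASK

Start the engraver's polishing lathe: take the bent rod by its wooden handle from its forked rest, reach over the steel guard and under the strip lamp, and with the rod's hook pull the lever that has the crossbar head all the way over towards the guard, touching the levers and their bases with nothing but the rod. Then lay the rod back in both forks of its rest as it lay before, handle end the same way and hook hanging down, and let go. Leave the ball-headed lever, the jar, the dish and the hammer as they are, and do not knock the guard or the lamp.

Things in the scene. Friction and masses are not known exactly. Their poses are not given: they have to be found in the camera images.
- rod: Loose bent rod, 160-260 g. x axis along its straight leg from handle to hook, z up as it lies in the rest. Square wooden handle 24 x 24 mm from x = -100 to -20 mm (grip its sides, closing along y); round 12 mm steel bar from x = -20 to +120 mm, where it bends at a right angle to -z for a 75 mm hook leg (round end 6 mm beyond). Origin on the straight leg's axis; balances near x = +50 mm.
- rod_mid (a point): Point on the straight leg of the rod at x = +50 mm of the rod, midway between the two forks when it lies in the rest.
- rod_tip (a point): Centre of the round end of the hook: x = +120, z = -75 mm in the rod's frame.
- rest: Fixed dark wooden rest, left or right of the lathe. Origin under its centre. Base 130 x 80 x 20 mm; two 90 degree V forks (51 mm wide and 172 mm high at the top, 12 mm thick) at x = -40 and +40 mm. The rod lies along its +x, straight leg's axis 155 mm above the bench, handle beyond the -x end (away from the hook), hook hanging beyond the +x fork.
- rest_seat (a point): Where rod_mid belongs: midway between the forks, 155 mm above the bench.
- guard: Fixed frame of the polishing lathe. Origin on the bench under the middle of the upright steel guard plate; +x points to the side behind the guard, where the levers stand. Plate: x = -2 to +2 mm, 320 mm wide along y, top edge 180 mm above the bench. Also carries a lamp (see lamp_edge), two posts 16 mm square at x = +150, y = +-152 mm, motor and wheel at x = 165 to 285 mm, up to 125 mm high.
- lamp_edge (a point): Middle of the lower front edge of the strip lamp over the guard: guard x = -85 mm, 430 mm above the bench. Lamp bar: guard x = -85 to -5 mm, y = +-160 mm, 430 to 462 mm high, held by arms at y = +-152 mm up to 476 mm. A gripper pointing straight down would hit it while the rod is in use: lean the gripper 25 to 40 degrees back towards the robot.
- run_switch: Fixed base (70 x 36 x 70 mm with two cheeks up to 92 mm high) of the run lever, carrying that lever; origin on the bench, 55 mm behind the guard plate (guard x = +55 mm, y = +50 or -50 mm, the other place being that of the ball-headed lever); its axes are parallel to the guard's.
- run_lever (a joint): Angle of the crossbar-headed lever, rad: starts at 0 to 0.2 (leaning away from the guard by 0.45 rad at 0), upright at 0.45, stop at 0.9 leaning towards the guard. Stays where it is left; needs about 2 N at its head. Its pivot is on the switch base's axis 80 mm above the bench.
- run_tip (a point): Centre of the crossbar head of the run lever, 75 mm from the pivot: a black bar of 16 mm diameter, 56 mm long along the guard's y.
- aux_switch: Fixed base, same as run_switch, carrying the ball-headed lever, which must be left alone.
- aux_tip (a point): Centre of the ball (28 mm diameter) of the other lever, same length, pivot height and travel as the run lever.
- stump: Fixed round wooden stump, 160 mm diameter, 70 mm high; origin at the centre of the underside.
- hammer: Loose hammer about 200 mm long lying on the stump (bystander).
- jar: Loose closed glass jar, 66 mm diameter, 95 mm high, on the bench in front of the guard; origin at the centre of the underside (bystander).
- dish: Loose pewter dish, 112 mm diameter, 7 mm high, on the bench in front of the guard (bystander).

How it is judged:
By the outcome, as a careful person would: the job done as asked, in the order asked, and still so for the second after the job is handed in, with the robot touching nothing.
It also fails if it takes over 58 s, if anything falls off the work surface, if the arm or the gripper's body presses on something with over 40 N, if the wrist force passes 120 N, or if a joint passes its speed limit or range.

## Working session

There is one attempt and no reset: what is moved stays moved. The work goes in short steps, Python scripts to look and compute and a shell command to move; the robot and the scene stay as the last step left them, time stands still between calls to the robot, and variables do not carry over. Pictures are saved under pics/ and viewed, at most 10 in all, crops included, and the job is handed in when it is done.

```bash
mkdir -p pics; python3 - <<'E'
from station import ctrl
import cv2,numpy as np
o=ctrl.get_obs();print(o['ee_pos'],o['eef_rot'],o['time_s'],ctrl.tcp_to_grasp)
for n in("side","top"):
    c=ctrl.camera(n);cv2.imwrite(f'pics/{n}0.png',c['img']);print(n,np.round(c['intrinsics'],1).tolist(),np.round(c['R'],3).tolist(),np.round(c['t'],3).tolist(), np.round(-c['R'].T@c['t'],3))
E
```

```text
[0.23813379 0.49573458 0.40408883] [-3.14043906e+00 -1.05825692e-04  2.69375944e+00] 0.0 0.1804
side [[446.4, 0.0, 317.7], [0.0, 446.4, 237.4], [0.0, 0.0, 1.0]] [[0.963, -0.27, 0.017], [-0.137, -0.54, -0.83], [0.234, 0.797, -0.557]] [-0.542, 0.319, 0.858] [ 0.365 -0.658  0.752]
top [[586.2, 0.0, 319.5], [0.0, 586.2, 232.0], [0.0, 0.0, 1.0]] [[-0.026, -1.0, -0.002], [-0.998, 0.026, -0.059], [0.059, 0.001, -0.998]] [0.008, 0.611, 1.489] [ 0.521 -0.009  1.523]
```

View pics/side0.png

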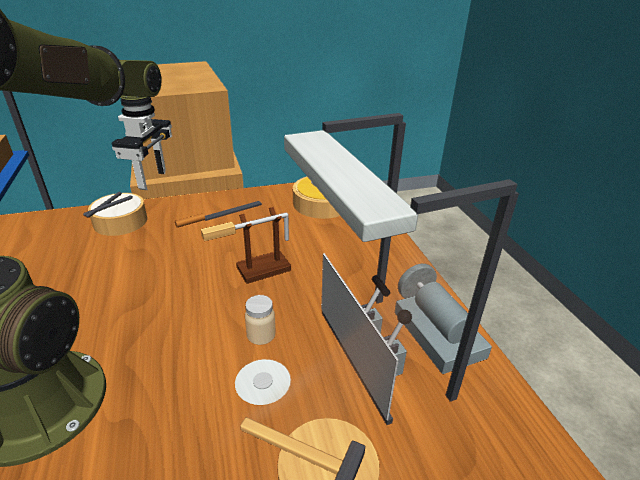

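View pics/top0.png

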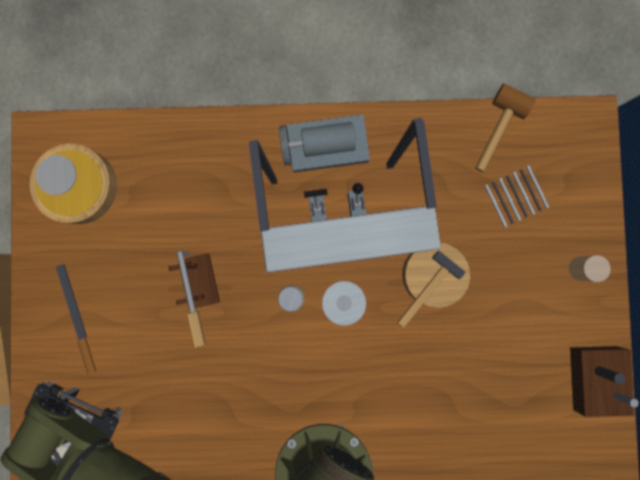

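The pictures show:
- **Top view:** the rod has its handle end at (198,346) and its bend at (181,252). The crossbar is at (316,193) and the ball at (357,188). The lamp's corners are (262,232), (434,208), (440,250) and (267,271).
- **Side view:** the handle end is at (202,234), the bend at (287,215), the crossbar at (380,285) and the ball at (404,317).

Next I'll convert these to positions, refining with close crops.

```bash
cat > h.py <<'E'
from station import ctrl
import cv2,numpy as np
def ray(c,p):
    d=c['R'].T@np.linalg.inv(c['intrinsics'])@np.array([p[0],p[1],1.]);return -c['R'].T@c['t'],d
def onz(c,p,z):
    o,d=ray(c,p);return o+d*(z-o[2])/d[2]
def tri(c1,p1,c2,p2):
    o1,d1=ray(c1,p1);o2,d2=ray(c2,p2)
    s=np.linalg.lstsq(np.c_[d1,-d2],o2-o1,rcond=None)[0]
    a,b=o1+s[0]*d1,o2+s[1]*d2;return (a+b)/2,np.linalg.norm(a-b)
def proj(c,X):
    x=c['intrinsics']@(c['R']@np.asarray(X)+c['t']);return x[:2]/x[2]
E
python3 - <<'E'
from h import *
np.set_printoptions(precision=4,suppress=True)
T=ctrl.camera("top");S=ctrl.camera("side")
for n,p in dict(hend=(198,346),hfront=(192,312),bend=(181,252)).items(): print(n,onz(T,p,.155))
for p in [(262,232),(434,208),(440,250),(267,271)]: print('lamp',onz(T,p,.462))
print('bar',tri(T,(316,193),S,(380,285)),'ball',tri(T,(357,188),S,(404,317)))
print('bend',tri(T,(181,252),S,(287,215)),'hend',tri(T,(198,346),S,(202,234)))
a=cv2.resize(T['img'][240:360,150:230],None,fx=5,fy=5,interpolation=2)
b=cv2.resize(T['img'][180:280,255:335],None,fx=5,fy=5,interpolation=2)[:600]
cv2.imwrite('pics/crop1.png',np.hstack([a[:600,:400],np.vstack([b,np.zeros((100,400,3),np.uint8)])]))
s=S['img'][200:350,195:345];s2=S['img'][250:400,310:460]
cv2.imwrite('pics/crop2.png',np.hstack([cv2.resize(x,(400,400),interpolation=2) for x in(s,s2)]))
E
```

```text
hend [0.3463 0.2796 0.155 ]
hfront [0.4248 0.2924 0.155 ]
bend [0.5646 0.3162 0.155 ]
lamp [0.5873 0.0958 0.462 ]
lamp [ 0.6228 -0.2176  0.462 ]
lamp [ 0.5462 -0.2255  0.462 ]
lamp [0.5165 0.0882 0.462 ]
bar (array([ 0.6951, -0.0023,  0.1512]), np.float64(0.00036916240888058485)) ball (array([ 0.7051, -0.0994,  0.1478]), np.float64(0.00020625155080222584))
bend (array([0.5653, 0.316 , 0.1553]), np.float64(0.001420844441367571)) hend (array([0.3475, 0.2794, 0.155 ]), np.float64(0.0023451464646866895))
```

View pics/crop1.png

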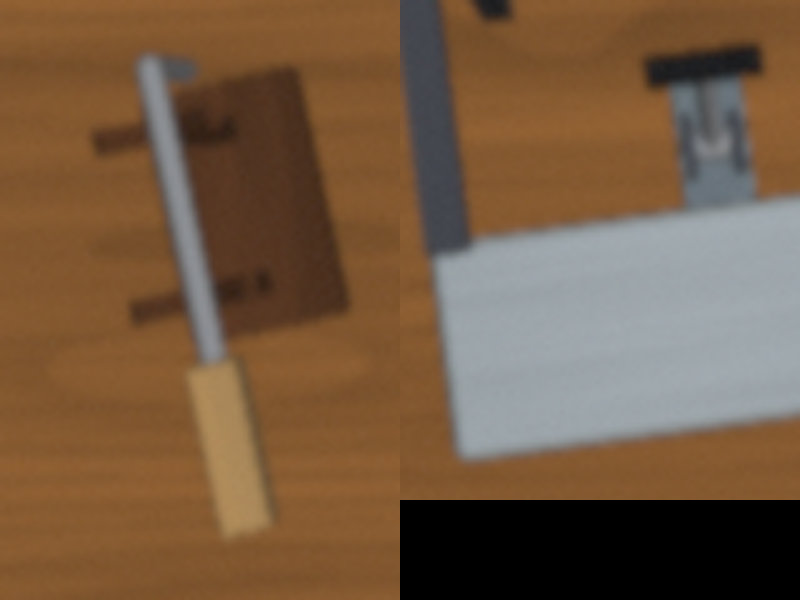

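View pics/crop2.png

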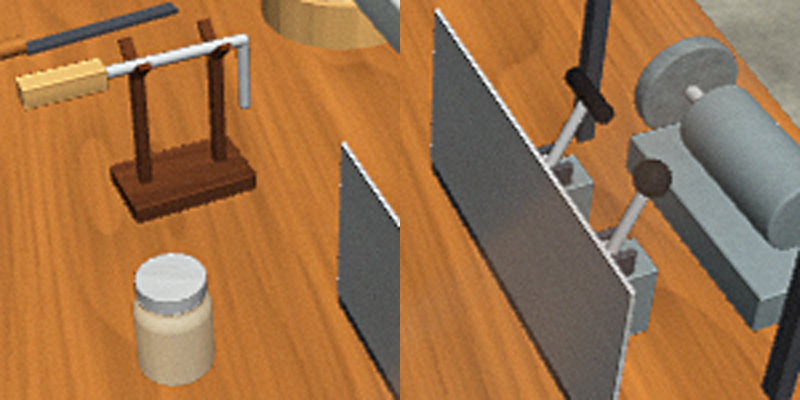

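The crops put the rod bend at top pixel (180,251.6), the handle end at (199.2,346) and the handle/steel joint at (192.6,312.6). The crossbar ends are at top pixels (304.6,194.4) and (327,191.6). The guard's top edge runs from (323.9,253.8) to (397.4,359.9) in the side view.

```bash
cat >> h.py <<'E'
from scipy.spatial.transform import Rotation as Ro
G=ctrl.tcp_to_grasp
def cur():
    o=ctrl.get_obs();return np.array(o['ee_pos']),Ro.from_euler('xyz',o['eef_rot'])
def tool(yaw,lean):  # tool y along rod y, leaned back by lean
    x=np.array([np.cos(yaw),np.sin(yaw),0]);z=np.sin(lean)*x-np.cos(lean)*np.array([0,0,1]);y=np.array([-x[1],x[0],0])
    return Ro.from_matrix(np.c_[np.cross(y,z),y,z])
def row(p,R,pr=None):
    p0,R0=pr or cur()
    return np.round(np.r_[R0.inv().apply(p-p0)*100,(R0.inv()*R).as_rotvec()],3).tolist()
def st():
    o=ctrl.get_obs();print('t',o['time_s'],'tcp',np.round(o['ee_pos'],4),'rpy',np.round(o['eef_rot'],3),'q',np.round(o['qpos'],2),'F',np.round(o['force'],1),'w',o['grip_width'],'gf',o['grip_force'])
E
python3 - <<'E'
from h import *
np.set_printoptions(precision=4,suppress=True)
T=ctrl.camera("top");S=ctrl.camera("side")
a=onz(S,(323.9,253.8),.18);b=onz(S,(397.4,359.9),.18);print(a,b,np.linalg.norm(a-b),(a+b)/2,'yaw',np.arctan2(-(a-b)[0],(a-b)[1]))
a=onz(T,(304.6,194.4),.159);b=onz(T,(327,191.6),.159);print('bar',a,b,np.linalg.norm(a-b),(a+b)/2)
yaw=.187;L=np.radians(35);R=tool(yaw,L);g=np.array([.4047,.2875,.155])
p=g-G*R.apply([0,0,1]);print(p,row(p+[0,0,.09],R))
E
```

```text
[0.6004 0.0956 0.18  ] [ 0.634  -0.2185  0.18  ] 0.3158341679961142 [ 0.6172 -0.0615  0.18  ] yaw 0.10655520018453554
bar [0.6917 0.0244 0.159 ] [ 0.6969 -0.0282  0.159 ] 0.05283092972899701 [ 0.6943 -0.0019  0.159 ]
[0.303  0.2683 0.3028] [-15.7, -17.696, 1.175, -0.194, -0.59, -0.615]
```

```bash
python3 -m jog '[[-15.7,-17.7,1.2,-0.194,-0.59,-0.615],[-15.7,-17.7,1.2,-0.194,-0.59,-0.615],[-15.7,-17.7,1.2,-0.194,-0.59,-0.615],[-15.7,-17.7,1.2,-0.194,-0.59,-0.615],[-15.7,-17.7,1.2,-0.194,-0.59,-0.615],[-15.7,-17.7,1.2,-0.194,-0.59,-0.615],[-15.7,-17.7,1.2,-0.194,-0.59,-0.615],[-15.7,-17.7,1.2,-0.194,-0.59,-0.615]]' 80
python3 - <<'E'
from h import *
st();R=tool(.187,np.radians(35));g=np.array([.4047,.2875,.155])
p=g-G*R.apply([0,0,1]);print(row(p+[0,0,.09],R),row(p,R))
c=ctrl.camera('top')['img'][220:380,120:320];d=ctrl.camera('side')['img'][120:280,150:350]
cv2.imwrite('pics/pre.png',np.hstack([cv2.resize(x,(400,320),interpolation=2) for x in(c,d)]))
E
```

```text
time_s: 1.1
ee_pos: [0.3029, 0.2685, 0.3928]
eef_rot: [3.14, 0.609, -2.958]
force: [-0.9, -1.0, 0.5]
grip_width: 0.0752
grip_force: 0.0
t 1.1 tcp [0.3029 0.2685 0.3928] rpy [ 3.14   0.609 -2.958] q [ 0.68 -0.09  2.01 -0.43  0.72 -0.82] F [-0.9 -1.   0.5] w 0.07518463683905198 gf 0.0
[-0.004, -0.022, 0.005, -0.0, -0.002, -0.002] [5.142, -0.033, 7.388, -0.0, -0.002, -0.002]
```

View pics/pre.png

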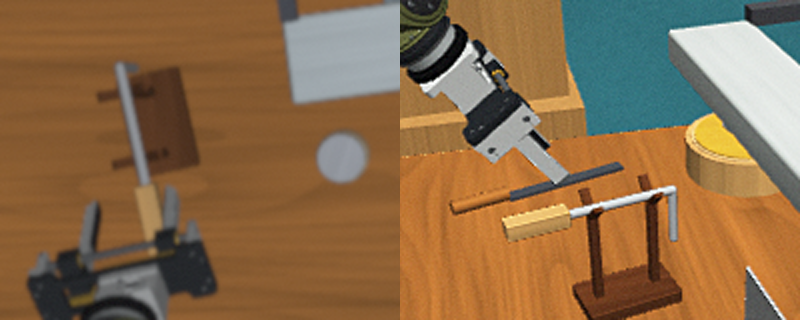

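The open fingers straddle the handle; their offset in the top crop is the parallax expected for their height. I'll descend and grip.

```bash
python3 -m jog '[[2.5,0,3.7,0,0,0],[4.2,0,6,0,0,0],[5.15,0,7.4,0,0,0],[5.15,0,7.4,0,0,0],[5.15,0,7.4,0,0,0]]' 80 && python3 -m jog '[[0,0,0,0,0,0],[0,0,0,0,0,0],[0,0,0,0,0,0],[0,0,0,0,0,0],[0,0,0,0,0,0],[0,0,0,0,0,0],[0,0,0,0,0,0],[0,0,0,0,0,0]]' 0 60
python3 -c "
from h import *
st()
a=ctrl.camera('top')['img'][220:380,120:320];d=ctrl.camera('side')['img'][140:300,150:350]
cv2.imwrite('pics/grip.png',np.hstack([cv2.resize(x,(400,320),interpolation=2) for x in(a,d)]))"
```

```text
time_s: 1.7
ee_pos: [0.3034, 0.2688, 0.3029]
eef_rot: [3.141, 0.61, -2.955]
force: [-0.4, -0.3, 0.4]
grip_width: 0.0752
grip_force: 0.0
time_s: 2.5
ee_pos: [0.3033, 0.2685, 0.3027]
eef_rot: [3.141, 0.612, -2.954]
force: [-1.6, 3.8, 1.3]
grip_width: 0.0237
grip_force: 59.8
t 2.5 tcp [0.3033 0.2685 0.3027] rpy [ 3.141  0.612 -2.954] q [ 0.68  0.05  2.12 -0.6   0.5  -0.61] F [-1.6  3.8  1.3] w 0.02366565280382483 gf 59.76860582828522
```

View pics/grip.png

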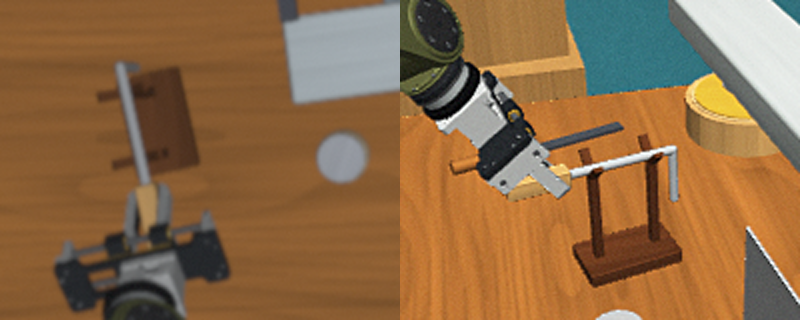

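The handle is gripped at 23.7 mm and 60 N. Next is a straight lift, then a check for sag.

```bash
python3 -m jog '[[-1,0,-1.4,0,0,0],[-2.5,0,-3.6,0,0,0],[-4.5,0,-6.5,0,0,0],[-6.5,0,-9.3,0,0,0],[-8,0,-11.5,0,0,0],[-8,0,-11.5,0,0,0],[-8,0,-11.5,0,0,0]]'
python3 - <<'E'
from h import *
np.set_printoptions(precision=4,suppress=True)
st();p,R=cur();print('lift',p-[.3033,.2685,.3027])
c=ctrl.camera('side');t=ctrl.camera('top')
# predicted bend & tip assuming rigid
x=np.array([np.cos(.187),np.sin(.187),0]);o=np.array([.444,.295,.155])+p-[.3033,.2685,.3027]
for n,X in dict(h=o-.02*x,b=o+.12*x,tip=o+.12*x-[0,0,.075]).items(): print(n,X,proj(c,X),proj(t,X))
a=c['img'][90:250,200:360];b=t['img'][220:380,130:290]
cv2.imwrite('pics/lift.png',np.hstack([cv2.resize(v,(400,400),interpolation=2) for v in(a,b)]))
E
```

```text
time_s: 3.3
ee_pos: [0.3027, 0.268, 0.4415]
eef_rot: [-3.141, 0.61, -2.955]
force: [0.1, 0.2, -2.1]
grip_width: 0.0235
grip_force: 59.7
t 3.3 tcp [0.3027 0.268  0.4415] rpy [-3.141  0.61  -2.955] q [ 0.68 -0.14  1.94 -0.38  0.83 -0.89] F [ 0.1  0.2 -2.1] w 0.023515568653757597 gf 59.73434329032898
lift [-0.0006 -0.0005  0.1388]
h [0.4238 0.2907 0.2938] [227.4771 176.4359] [178.1743 317.5797]
b [0.5613 0.3168 0.2938] [283.8235 165.83  ] [164.9983 251.8975]
tip [0.5613 0.3168 0.2188] [284.568  193.3248] [173.948  252.7594]
```

View pics/lift.png

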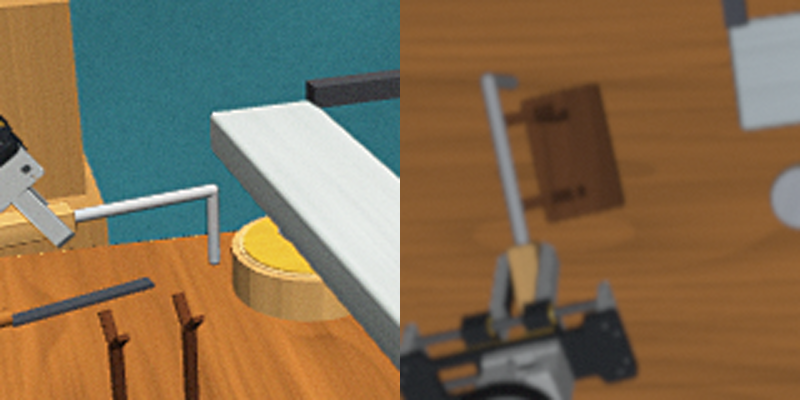

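There is no sag: the bend at side pixel (285,166) and the tip match the rigid prediction. Next I'll plan the waypoints.

```bash
cat >> h.py <<'E'
GO=np.array([.6172,-.0615,0]);GY=.104
off=Ro.from_euler('z',-.187).apply(np.array([.3033,.2685,.3027])-[.444,.295,.155])-[.12,0,0] # TCP rel. to bend, rod frame
def tgt(gx,gy,z,yaw=GY):
    b=GO+Ro.from_euler('z',GY).apply([gx,gy,0])+[0,0,z]
    return b+Ro.from_euler('z',yaw).apply(off),Ro.from_euler('z',yaw-.187)*Ro.from_euler('xyz',[3.1412,.611,-2.9546])
E
python3 - <<'E'
from h import *
W=[(-.06,.05,.285),(.103,.05,.282),(.103,.05,.207),(.04,.05,.207),(.03,.05,.207)]
pr=None
for w in W:
    q=tgt(*w);print(w,np.round(q[0],3),row(*q,pr));pr=q
E
```

```text
(-0.06, 0.05, 0.285) [ 0.291 -0.045  0.433] [6.252, -30.552, -3.313, 0.046, -0.003, 0.069]
(0.103, 0.05, 0.282) [ 0.453 -0.028  0.43 ] [-13.179, -0.004, 9.597, 0.0, 0.0, 0.0]
(0.103, 0.05, 0.207) [ 0.453 -0.028  0.355] [4.303, -0.002, 6.143, 0.0, 0.0, 0.0]
(0.04, 0.05, 0.207) [ 0.39  -0.035  0.355] [5.16, 0.001, -3.614, 0.0, 0.0, 0.0]
(0.03, 0.05, 0.207) [ 0.38  -0.036  0.355] [0.819, 0.0, -0.574, 0.0, 0.0, 0.0]
```

```bash
python3 - <<'E'
from h import *
print(row(*tgt(.02,.05,.285)))
E
```

```text
[-0.291, -31.215, 1.242, 0.046, -0.003, 0.069]
```

```bash
python3 -m jog '[[0,-2,0,0,0,0.01],[0,-6,0.2,0.01,0,0.02],[0,-11,0.4,0.02,0,0.03],[-0.1,-16,0.6,0.025,0,0.04],[-0.2,-21,0.8,0.03,0,0.05],[-0.2,-26,1,0.04,0,0.06],[-0.3,-30,1.2,0.046,-0.003,0.069],[-0.3,-31.2,1.2,0.046,-0.003,0.069]]' && python3 -m jog '[[0,0,0,0,0,0],[0,0,0,0,0,0]]'
python3 - <<'E'
from h import *
st();print(row(*tgt(.02,.05,.285)),row(*tgt(.103,.05,.282)))
c=ctrl.camera('side');t=ctrl.camera('top')
B=GO+Ro.from_euler('z',GY).apply([.02,.05,.285])
print(proj(c,B),proj(c,B-[0,0,.075]))
cv2.imwrite('pics/over.png',np.hstack([cv2.resize(v,(400,400),interpolation=2) for v in(c['img'][130:330,210:410],t['img'][160:360,220:420])]))
E
```

```text
time_s: 4.2
ee_pos: [0.3704, -0.0398, 0.4328]
eef_rot: [3.139, 0.611, -3.044]
force: [0.3, 0.6, -1.2]
grip_width: 0.0235
grip_force: 59.7
time_s: 4.4
ee_pos: [0.3701, -0.0364, 0.4334]
eef_rot: [3.138, 0.612, -3.04]
force: [1.2, 0.2, -1.7]
grip_width: 0.0233
grip_force: 59.7
t 4.4 tcp [ 0.3701 -0.0364  0.4334] rpy [ 3.138  0.612 -3.04 ] q [-0.23 -0.23  2.03  0.28  0.78 -2.05] F [ 1.2  0.2 -1.7] w 0.02327243718503645 gf 59.734450578689575
[0.042, -0.049, 0.061, 0.002, 0.001, -0.002] [-6.581, -0.047, 5.072, 0.002, 0.001, -0.002]
[357.10932149 238.01148255] [354.58225138 269.53857595]
```

View pics/over.png

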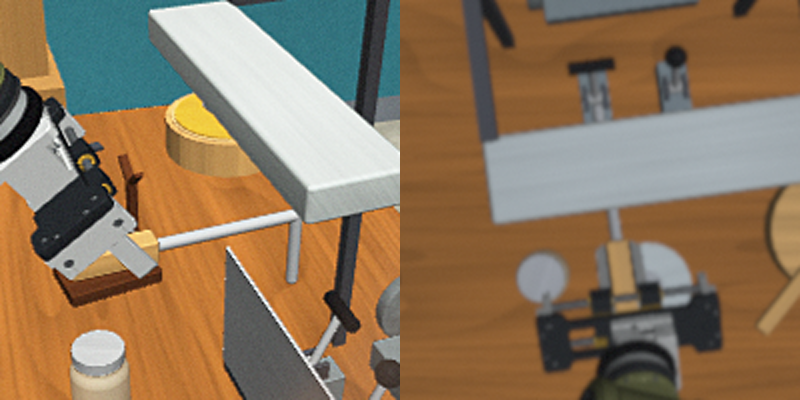

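The side crop shows the hook bend at (358,237.5) as predicted, over the guard and under the lamp and lined up with the crossbar. I'll move forward, then down behind the bar.

```bash
python3 -m jog '[[-1.5,0,1.15,0,0,0],[-3.5,0,2.7,0,0,0],[-5.5,0,4.25,0,0,0],[-6.6,-0.05,5.1,0,0,0],[-6.6,-0.05,5.1,0,0,0],[-6.6,-0.05,5.1,0,0,0]]'
python3 - <<'E'
from h import *
st();print(row(*tgt(.103,.05,.207)))
c=ctrl.camera('side');t=ctrl.camera('top')
B=GO+Ro.from_euler('z',GY).apply([.103,.05,.282]);print(proj(c,B),proj(c,B-[0,0,.075]),proj(t,B))
cv2.imwrite('pics/fwd.png',np.hstack([cv2.resize(v,(400,400),interpolation=2) for v in(c['img'][150:350,250:450],t['img'][140:300,240:400])]))
E
```

```text
time_s: 5.1
ee_pos: [0.4527, -0.0276, 0.4305]
eef_rot: [3.139, 0.613, -3.037]
force: [-0.6, -0.1, -2.9]
grip_width: 0.0237
grip_force: 59.7
t 5.1 tcp [ 0.4527 -0.0276  0.4305] rpy [ 3.139  0.613 -3.037] q [-0.17 -0.02  1.86  0.24  0.73 -1.97] F [-0.6 -0.1 -2.9] w 0.023733208667035183 gf 59.73427712917328
[4.367, -0.085, 6.191, 0.003, 0.002, 0.0]
[395.53267954 231.07683045] [391.3175942  261.95741178] [314.65256757 176.35240792]
```

View pics/fwd.png

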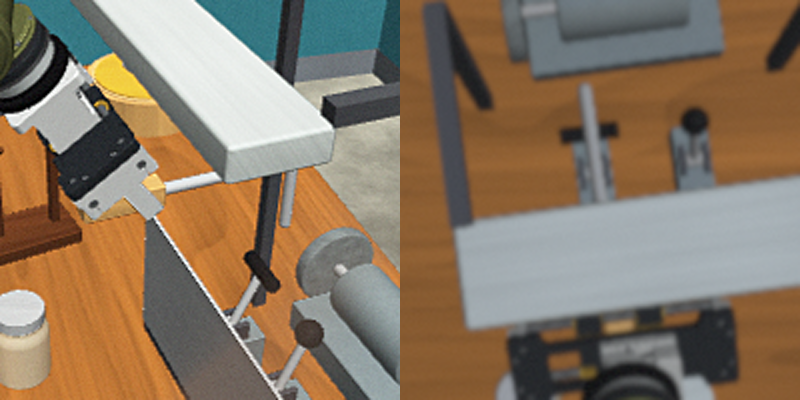

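The rod is over the bar, with its bend behind it at top pixel (314,177). I'll descend, then pull.

```bash
python3 -m jog '[[1,0,1.4,0,0,0],[2.2,0,3.1,0,0,0],[3.4,0,4.8,0,0,0],[4.3,-0.05,6.15,0,0,0],[4.3,-0.05,6.15,0,0,0],[4.3,-0.05,6.15,0,0,0]]' && python3 -m jog '[[0.8,0,-0.57,0,0,0],[1.6,0,-1.15,0,0,0],[2.4,0,-1.7,0,0,0],[3.2,0,-2.25,0,0,0],[4,0,-2.8,0,0,0],[4.6,0,-3.2,0,0,0],[4.9,0,-3.4,0,0,0],[4.9,0,-3.4,0,0,0]]'
python3 - <<'E'
from h import *
st();print(row(*tgt(.036,.05,.207)),row(*tgt(.032,.05,.207)))
E
```

```text
time_s: 5.8
ee_pos: [0.4532, -0.0287, 0.3565]
eef_rot: [3.139, 0.615, -3.039]
force: [0.4, -0.7, -1.2]
grip_width: 0.024
grip_force: 59.7
time_s: 6.6
ee_pos: [0.3937, -0.035, 0.3553]
eef_rot: [3.139, 0.614, -3.039]
force: [-0.0, -0.2, -1.1]
grip_width: 0.0235
grip_force: 59.7
t 6.6 tcp [ 0.3937 -0.035   0.3553] rpy [ 3.139  0.614 -3.039] q [-0.21 -0.08  2.1   0.35  0.56 -2.13] F [-0.  -0.2 -1.1] w 0.02351558501562982 gf 59.73511576652527
[0.655, 0.055, -0.392, 0.002, 0.003, -0.001] [0.982, 0.055, -0.622, 0.002, 0.003, -0.001]
```

```bash
python3 -m jog '[[0.3,0,-0.2,0,0,0],[0.5,0,-0.35,0,0,0],[0.65,0,-0.45,0,0,0],[0.65,0,-0.45,0,0,0],[0.65,0,-0.45,0,0,0]]' 
python3 - <<'E'
from h import *
st()
c=ctrl.camera('side');t=ctrl.camera('top')
cv2.imwrite('pics/pull.png',np.hstack([cv2.resize(v,(400,400),interpolation=2) for v in(c['img'][210:350,300:440],t['img'][150:270,260:380])]))
E
```

```text
time_s: 7.1
ee_pos: [0.3863, -0.0358, 0.3556]
eef_rot: [3.139, 0.615, -3.039]
force: [2.2, -0.2, 1.0]
grip_width: 0.0237
grip_force: 59.8
t 7.1 tcp [ 0.3863 -0.0358  0.3556] rpy [ 3.139  0.615 -3.039] q [-0.22 -0.1   2.11  0.35  0.57 -2.14] F [ 2.2 -0.2  1. ] w 0.023735528629504052 gf 59.757158160209656
```

View pics/pull.png

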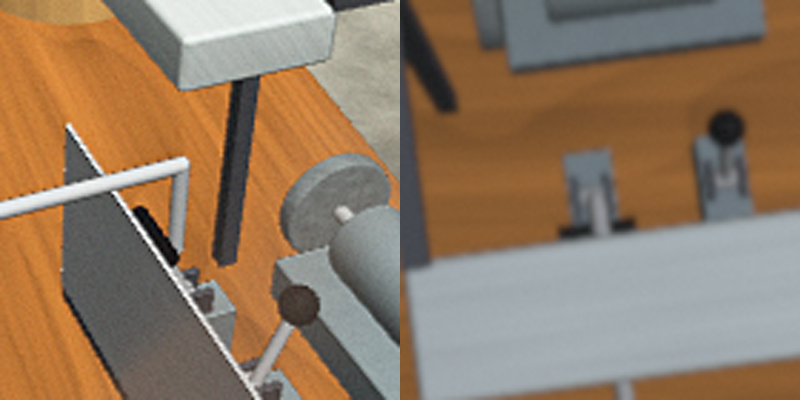

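The hook has the bar over towards the guard, with the bar at side pixel (355,293). I'll creep on until it meets the stop.

```bash
python3 -m jog '[[0.15,0,-0.11,0,0,0],[0.3,0,-0.21,0,0,0],[0.3,0,-0.21,0,0,0],[0.3,0,-0.21,0,0,0]]'; python3 -m jog '[[0.15,0,-0.11,0,0,0],[0.25,0,-0.17,0,0,0],[0.25,0,-0.17,0,0,0],[0.25,0,-0.17,0,0,0]]'
```

```text
time_s: 7.6
ee_pos: [0.3828, -0.0363, 0.3557]
eef_rot: [3.14, 0.616, -3.039]
force: [3.7, -2.7, 3.1]
grip_width: 0.0237
grip_force: 60.0
time_s: 8.0
ee_pos: [0.3802, -0.0367, 0.3558]
eef_rot: [3.14, 0.617, -3.039]
force: [17.0, -2.9, -3.7]
grip_width: 0.024
grip_force: 60.0
```

The force rose to 17 N, so the stop is reached. I'll back off, then check the rod's tilt in the grip and the bar's position numerically.

```bash
python3 -m jog '[[-0.4,0,0.28,0,0,0],[-1,0,0.7,0,0,0],[-1.4,0,1,0,0,0],[-1.4,0,1,0,0,0],[-1.4,0,1,0,0,0]]'
python3 - <<'E'
from h import *
np.set_printoptions(precision=4,suppress=True)
st();c=ctrl.camera('side');t=ctrl.camera('top')
Rg=Ro.from_euler('z',GY);g=lambda *X:GO+Rg.apply(X)
p,R=cur();b=p-Ro.from_euler('z',GY).apply(off);print('bend pred',b,'guard',Rg.inv().apply(b-GO),proj(c,b),'tip',proj(c,b-[0,0,.075]),'h',proj(c,b-Rg.apply([.14,0,0])))
hsv=cv2.cvtColor(c['img'],cv2.COLOR_BGR2HSV);v=hsv[...,2];s=hsv[...,1]
# rod: columns of straight leg & rows of hook leg
m=(s<45)&(v>120)
bp=proj(c,b)
for f in(.3,.5,.7,.85):
    q=proj(c,b-Rg.apply([.14*f,0,0]));x,y=np.round(q).astype(int);yy=np.where(m[y-9:y+10,x])[0]+y-9;print('leg',q,yy.min() if len(yy) else 0,yy.max() if len(yy) else 0,len(yy))
for f in(.3,.5,.7,.9):
    q=proj(c,b-[0,0,.075*f]);x,y=np.round(q).astype(int);xx=np.where(m[y,x-12:x+13])[0]+x-12;print('hook',q,xx)
d=((v<60)&(s<120)).astype(np.uint8);d[:270]=0;d[320:]=0;d[:,:335]=0;d[:,375:]=0
ys,xs=np.nonzero(d);print('dark',len(xs),xs.min(),xs.max(),ys.min(),ys.max(),xs.mean(),ys.mean())
for a in(.75,.8,.85,.9):
    l=.45-a;X=lambda y:g(.055+.075*np.sin(l),.05+y,.08+.075*np.cos(l));print(a,proj(c,X(.028)),proj(c,X(0)),proj(c,X(-.028)))
E
```

```text
time_s: 8.5
ee_pos: [0.3966, -0.0345, 0.3546]
eef_rot: [3.138, 0.612, -3.038]
force: [0.0, -0.9, -1.6]
grip_width: 0.0239
grip_force: 60.0
t 8.5 tcp [ 0.3966 -0.0345  0.3546] rpy [ 3.138  0.612 -3.038] q [-0.21 -0.07  2.09  0.35  0.56 -2.13] F [ 0.  -0.9 -1.6] w 0.023934876135976405 gf 59.983177185058594
bend pred [ 0.6582 -0.0074  0.2071] guard [0.0464 0.0496 0.2071] [366.5621 267.9565] tip [363.7508 296.4066] h [300.4895 283.7125]
leg [347.4379 272.5169] 270 274 5
leg [334.3647 275.6344] 268 277 9
leg [321.0232 278.8159] 276 281 6
leg [310.836  281.2453] 278 283 6
hook [365.6914 276.7678] [366 367 368 369]
hook [365.1243 282.5074] [365 366 367 368 369]
hook [364.5674 288.1428] [365 366 367 368]
hook [364.0206 293.6768] [352 364 365 366 367 368]
dark 93 339 368 278 317 354.60215053763443 293.752688172043
0.75 [352.5879 282.453 ] [358.4255 290.6341] [364.5434 299.208 ]
0.8 [351.0242 283.2718] [356.828  291.4761] [362.9106 300.0746]
0.85 [349.482  284.1492] [355.2516 292.3771] [361.2986 301.0005]
0.9 [347.9657 285.0828] [353.7011 293.3345] [359.7122 301.983 ]
```

```bash
python3 - <<'E'
from h import *
np.set_printoptions(precision=2,suppress=True)
def bars(img,r):
    x0,x1,y0,y1=r;k=(img[y0:y1,x0:x1].max(2)<60).astype(np.uint8)
    n,l,s,ce=cv2.connectedComponentsWithStats(k)
    for i in range(1,n):
        if s[i,4]>25:print(s[i]+[x0,y0,0,0,0],ce[i]+[x0,y0])
bars(cv2.imread('pics/side0.png'),(365,395,270,300));print('now');bars(ctrl.camera('side')['img'],(335,380,270,320))
c=ctrl.camera('side')
Rg=Ro.from_euler('z',GY)
for a in(0,.1,.2):
    l=.45-a;print(a,proj(c,GO+Rg.apply([.055+.075*np.sin(l),.05,.08+.075*np.cos(l)])))
print(row(*tgt(.047,.05,.282)),row(*tgt(.02,.05,.29)))
E
```

```text
[372 270  18  26 200] [380.33 283.6 ]
now
[375 270   5  31  84] [377.3 285.5]
[347 282  16  21  98] [354.39 292.04]
0 [381.8  286.14]
0.1 [379.01 285.82]
0.2 [376.07 285.78]
[-4.345, 0.067, -6.076, 0.002, 0.003, -0.001] [-2.598, 0.07, -8.285, 0.002, 0.003, -0.001]
```

The bar sits at about 0.88–0.9 rad, where the stop predicts, and the rod hasn't moved in the grip. Now up and back out.

```bash
python3 -m jog '[[-0.8,0,-1.1,0,0,0],[-2,0,-2.8,0,0,0],[-3.4,0,-4.8,0,0,0],[-4.4,0,-6.2,0,0,0],[-4,0,-7.2,0,0,0],[-3,0,-8,0,0,0],[-2.6,0,-8.3,0,0,0],[-2.6,0,-8.3,0,0,0]]'
python3 - <<'E'
from h import *
st();R=Ro.from_euler('xyz',[3.1412,.611,-2.9546]);print(row(np.array([.3033,.2685,.4427]),R))
E
```

```text
time_s: 9.5
ee_pos: [0.3696, -0.0377, 0.4375]
eef_rot: [3.139, 0.614, -3.039]
force: [-1.3, 0.2, -1.9]
grip_width: 0.0235
grip_force: 60.0
t 9.5 tcp [ 0.3696 -0.0377  0.4375] rpy [ 3.139  0.614 -3.039] q [-0.24 -0.23  2.03  0.28  0.78 -2.05] F [-1.3  0.2 -1.9] w 0.023536117136327285 gf 59.98329520225525
[2.532, 31.14, -2.338, -0.046, 0.003, -0.069]
```

```bash
python3 -m jog '[[0,2,0,-0.005,0,-0.01],[0.3,6,-0.4,-0.01,0,-0.02],[0.8,11,-0.8,-0.018,0,-0.03],[1.3,16,-1.2,-0.025,0,-0.04],[1.7,21,-1.6,-0.032,0,-0.05],[2.1,26,-2,-0.04,0,-0.06],[2.5,30,-2.3,-0.046,0.003,-0.069],[2.5,31.1,-2.3,-0.046,0.003,-0.069]]' >/dev/null&& python3 -m jog '[[0,0,0,0,0,0],[0,0,0,0,0,0],[0,0,0,0,0,0]]'
python3 - <<'E'
from h import *
np.set_printoptions(precision=1,suppress=True)
st();R=Ro.from_euler('xyz',[3.1412,.611,-2.9546]);P=np.array([.3033,.2685,.3027]);print(row(P+[0,0,.14],R),row(P,R))
p,_=cur();x=np.array([np.cos(.187),np.sin(.187),0]);o=np.array([.444,.295,.155])+p-P
# same rod measurements in the lift picture's side crop (2.5x, offset 200,90) and now
c=ctrl.camera('side');big=c['img'];old=cv2.resize(cv2.imread('pics/lift.png')[:,:400],(160,160),interpolation=cv2.INTER_AREA)
def legs(img,o,dx,dy):
    h=cv2.cvtColor(img,cv2.COLOR_BGR2HSV);m=(h[...,1]<50)&(h[...,2]>130);r=[]
    for f in(.02,.05,.08,.11):
        u,v=np.round(proj(c,o+f*x)-[dx,dy]).astype(int);yy=np.where(m[v-9:v+10,u])[0]+v-9+dy;r.append((float(yy.mean()-proj(c,o+f*x)[1]) if len(yy) else None,len(yy)))
    for f in(.03,.05,.06):
        q=proj(c,o+.12*x-[0,0,f]);u,v=np.round(q-[dx,dy]).astype(int);xx=np.where(m[v,u-9:u+10])[0]+u-9+dx;r.append((float(xx.mean()-q[0]) if len(xx) else None,len(xx)))
    print(np.array(r,float).T)
legs(old,np.array([.4434,.2945,.2938]),200,90);legs(big,o,0,0)
E
```

```text
time_s: 10.6
ee_pos: [0.3047, 0.2675, 0.4428]
eef_rot: [3.142, 0.611, -2.955]
force: [0.4, 0.7, -1.8]
grip_width: 0.0236
grip_force: 60.0
t 10.6 tcp [0.3 0.3 0.4] rpy [ 3.1  0.6 -3. ] q [ 0.7 -0.1  1.9 -0.4  0.8 -0.9] F [ 0.4  0.7 -1.8] w 0.023581975813831844 gf 59.983216524124146
[0.099, 0.128, -0.058, -0.001, -0.0, -0.001] [8.127, 0.127, 11.412, -0.001, -0.0, -0.001]
[[-0.8 -0.5 -0.2 -1.   0.9  1.2  1.1]
 [ 4.   4.   4.   4.   3.   4.   4. ]]
[[-0.8 -1.  -0.8 -1.6  1.6  1.4  1.8]
 [ 5.   4.   4.   4.   4.   4.   3. ]]
```

The rod's position in the grip matches that after the lift to within 1 px. Lowering it into the forks.

```bash
python3 -m jog '[[1,0.1,1.2,0,0,0],[3,0.13,4.1,0,0,0],[5,0.13,7,0,0,0],[6.5,0.13,9.1,0,0,0],[7.3,0.13,10.3,0,0,0],[7.8,0.13,11,0,0,0],[8.1,0.13,11.4,0,0,0],[8.1,0.13,11.4,0,0,0]]' && python3 -m jog '[[0,0,0,0,0,0],[0,0,0,0,0,0]]'
python3 - <<'E'
from h import *
np.set_printoptions(precision=2,suppress=True)
print(cur()[0].round(4));c=ctrl.camera('side')['img'];o=cv2.imread('pics/side0.png')
def f(i):
    h=cv2.cvtColor(i,cv2.COLOR_BGR2HSV);m=((h[...,1]<50)&(h[...,2]>130)).astype(np.uint8);m[:,:242]=0;m[:,295:]=0;m[:208]=0;m[245:]=0
    n,l,s,ce=cv2.connectedComponentsWithStats(m);k=1+s[1:,4].argmax();print(s[k],ce[k])
f(o);f(c)
E
```

```text
time_s: 11.45
ee_pos: [0.3034, 0.2692, 0.3034]
eef_rot: [3.141, 0.612, -2.955]
force: [0.2, -0.6, -2.1]
grip_width: 0.0236
grip_force: 60.0
time_s: 11.65
ee_pos: [0.3033, 0.2693, 0.3037]
eef_rot: [3.141, 0.612, -2.955]
force: [-0.5, -0.6, -2.1]
grip_width: 0.0235
grip_force: 60.0
[0.3  0.27 0.3 ]
[242 213  47  27 231] [271.69 222.  ]
[242 212  48  28 241] [272.06 221.38]
```

```bash
python3 -m jog '[[0.06,-0.05,0.09,0,0,0],[0.09,-0.05,0.13,0,0,0],[0.09,-0.05,0.13,0,0,0]]' && python3 -m jog '[[0,0,0,0,0,0],[0,0,0,0,0,0],[0,0,0,0,0,0],[0,0,0,0,0,0]]' - 5 && python3 -m jog '[[0,0,0,0,0,0],[0,0,0,0,0,0],[0,0,0,0,0,0],[0,0,0,0,0,0],[0,0,0,0,0,0],[0,0,0,0,0,0],[0,0,0,0,0,0],[0,0,0,0,0,0]]' 80
```

```text
time_s: 12.0
ee_pos: [0.3034, 0.2691, 0.302]
eef_rot: [3.141, 0.613, -2.954]
force: [-1.4, 1.5, 3.1]
grip_width: 0.0236
grip_force: 60.0
time_s: 12.4
ee_pos: [0.3034, 0.2689, 0.3017]
eef_rot: [3.141, 0.611, -2.954]
force: [1.3, 2.0, 1.5]
grip_width: 0.024
grip_force: 5.0
time_s: 13.2
ee_pos: [0.3033, 0.2688, 0.3015]
eef_rot: [3.142, 0.611, -2.954]
force: [-0.4, 0.4, 0.1]
grip_width: 0.075
grip_force: 0.0
```

Retreat straight up, then check everything numerically against the first pictures.

```bash
python3 -m jog '[[-1,0,-1.4,0,0,0],[-3,0,-4.2,0,0,0],[-5,0,-7.1,0,0,0],[-7,0,-10,0,0,0],[-8,0,-11.5,0,0,0],[-8,0,-11.5,0,0,0],[-8,0,-11.5,0,0,0]]' >/dev/null; python3 -m jog '[[-1,3,-1,0,0,0],[-2,7,-2,0,0,0],[-3,11,-3,0,0,0],[-3,15,-3,0,0,0],[-3,17,-3,0,0,0],[-3,17,-3,0,0,0]]'
python3 - <<'E'
from h import *
np.set_printoptions(precision=2,suppress=True)
c=ctrl.camera('side')['img'];t=ctrl.camera('top')['img'];o=cv2.imread('pics/side0.png');ot=cv2.imread('pics/top0.png')
def f(i):
    h=cv2.cvtColor(i,cv2.COLOR_BGR2HSV);m=((h[...,1]<50)&(h[...,2]>130)).astype(np.uint8);m[:,:242]=0;m[:,295:]=0;m[:208]=0;m[245:]=0
    n,l,s,ce=cv2.connectedComponentsWithStats(m);k=1+s[1:,4].argmax();print(s[k],ce[k])
f(o);f(c)
for n,a,b in(('side',o,c),('top',ot,t)):
    d=(cv2.absdiff(a,b).max(2)>45).astype(np.uint8);d=cv2.morphologyEx(d,cv2.MORPH_OPEN,np.ones((2,2),np.uint8))
    k,l,s,ce=cv2.connectedComponentsWithStats(d)
    print(n,[s[i].tolist() for i in range(1,k) if s[i,4]>8])
k=(c[275:310,335:375].max(2)<60).astype(np.uint8);n,l,s,ce=cv2.connectedComponentsWithStats(k);print([(s[i]+[335,275,0,0,0],ce[i]+[335,275]) for i in range(1,n) if s[i,4]>20])
E
```

```text
time_s: 14.5
ee_pos: [0.2779, 0.4391, 0.4809]
eef_rot: [-3.138, 0.608, -2.95]
force: [-0.2, -0.1, 0.4]
grip_width: 0.0751
grip_force: 0.0
[242 213  47  27 231] [271.69 222.  ]
[242 213  47  28 234] [272.21 222.3 ]
side [[0, 10, 160, 80, 3084], [122, 62, 4, 4, 11], [126, 67, 18, 11, 67], [11, 71, 203, 120, 6139], [0, 86, 3, 6, 16], [373, 276, 5, 9, 38], [347, 283, 18, 26, 140], [37, 287, 44, 30, 152], [385, 287, 6, 11, 52], [367, 290, 14, 22, 102], [14, 321, 9, 39, 114]]
top [[305, 190, 23, 9, 143], [309, 216, 23, 7, 95], [26, 333, 106, 101, 3447], [88, 364, 5, 4, 14], [52, 394, 6, 4, 20], [2, 402, 44, 78, 1507], [60, 402, 18, 4, 43], [76, 410, 17, 10, 74], [112, 437, 29, 25, 214], [57, 443, 15, 16, 134], [53, 457, 3, 3, 9], [152, 468, 7, 5, 18]]
[(array([347, 282,  16,  21,  99]), array([354.45, 292.09]))]
```

Only the run lever and the arm differ from the first pictures, and the rod is back where it lay to within 1 px.

```bash
python3 -c "
from station import ctrl
print(ctrl.hand_in())"
```

```text
the job is handed in; nothing more can be done
None
```

I pulled the crossbar lever over to its stop (wrist force rose to 17 N there), laid the rod back in both forks as it lay and let go; the job was handed in at about 15 s, with nothing else seen moved in a before/after image comparison.

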